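# Turn the divider of a clipper case

### The job

The barber's clipper case lies open like a book, and the wide metal divider covers the clipper guards in the half on the robot's left. Put a fingertip under the divider's tab and gently push the wide divider up and over the spine, until it lies flat on the case's other half; push it only, never pinch it. Leave the narrow divider as it is and do not lift or shift anything else, in the case or around it.

Things in the scene. Friction and masses are not known exactly. Their poses are not given: they have to be found in the camera images.
- case: grey plastic case, open flat, fixed to the ledge: two open trays side by side, joined at a spine. 232 mm along its x axis (the spine's direction), 212 mm along its y, walls 57 mm high. Origin: centre of its underside, below the spine; z up. The tray on +y is covered by the two dividers, the tray on -y (the lid) is open. The hinge axis of both dividers lies along x at y = 0, 61 mm above the ledge.
- wide_divider (a joint): angle of the wide divider about the spine (rad): 0 = lying level on the +y tray, 1.57 = upright, 3.14 = lying flat on the -y tray (both ends are stops). The hinge is stiff: the divider stays at any angle, and moving it takes about 1 to 2.5 N at its tab. It starts slightly raised.
- wide_divider_tab (a point): middle of the outer edge of the wide divider's tab, halfway through its thickness. The divider is an aluminium plate 6 mm thick, 144 mm along the spine, centred at x = -38 mm of the case, reaching 108 mm from the hinge axis; the tab, 64 mm wide and at the middle of the plate's outer edge, reaches on to 143 mm, so that it sticks out 37 mm past the tray's wall with free space below it down to the ledge. The plate's middle plane passes through the hinge axis.
- narrow_divider (a joint): angle of the narrow divider, as for the wide one. Leave it.
- narrow_divider_tab (a point): middle of the outer edge of the narrow divider's tab (36 mm wide, also 143 mm from the hinge axis). This divider is 66 mm along the spine, centred at x = +76 mm of the case, 9 mm from the wide one.
- guard_a: black clipper guard, 50 x 40 x 24 mm, inside the +y tray under the wide divider
- guard_b: black clipper guard, 42 x 40 x 24 mm, inside the +y tray under the wide divider
- comb: red comb, 170 x 28 x 5 mm, lying in the open -y tray, well below the rim
- steel_tray: stainless tray, 210 x 120 x 18 mm, on the ledge to the left of the case
- clipper: black hair clipper, 165 x 44 x 37 mm, lying in the steel tray
- cup: white cup, 76 mm wide, 85 mm high, on the ledge to the right of the case
- jar: closed amber jar, 66 mm wide, 75 mm high, on the ledge to the right of the case

How it is judged:
By the outcome, as a careful person would: the job done as asked, in the order asked, and still so for the second after the job is handed in, with the robot touching nothing.
It also fails if it takes over 48 s, if anything falls off the work surface, if the arm or the gripper's body presses on something with over 40 N, if the wrist force passes 120 N, or if a joint passes its speed limit or range.

### The arm

A 7-joint arm with a two-finger parallel gripper is mounted at the origin on the work surface. World frame = base frame: x ahead of the robot, y to its left, z up, the work surface at z = 0. Lengths are in m, angles in rad, forces in N, time in s.
With the tool pointing down it reaches from about 0.425 to 0.925 m from the base axis. Payload 6.8 kg.
Tool frame: the origin (TCP) lies at the very end of the fingers, on their centre line; the grasp point (between the pads) lies 19 mm behind it; z points along the fingers, y is the direction in which the jaws open and shut (so a half turn about z gives the same grasp; the last joint's range is limited). The gripper opens to 85 mm and grips with 20 to 120 N. Pads are 22 mm wide; open, the fingers measure 114 mm over their backs; the gripper's body (76 mm by 85 mm) begins 54 mm behind the grasp point. The pads swing forward as they close: fully open they stand 13 mm farther back than shut.
Start: joints at [-1.446, 0.477, 0.022, 1.555, -0.011, 1.109, -0.083], TCP at [0.156, 0.657, 0.231] pointing down, gripper open.
Joint ranges: [-2.96, 2.96], [-0.34, 2.1], [-1.41, 1.46], [0.24, 2.44], [-1.37, 4.51], [0.17, 1.92], [-2.96, 2.96]. Speed limits (rad/s): [2.39, 2.39, 3.14, 3.14, 3.14, 3.14, 3.14].

### API

Orientations are given as a unit quaternion [w, x, y, z].
In Python, from station import bot gives the robot as it stands.
- The arm moves only by the tool step_arm, never from a script. Its argument "rows" is one flat list of numbers, 5 for each row, row after row: the shift along the world's x, y, z in mm, then the turn about the world's z in rad, then the opening, from 0 (shut) to 1 (fully open). In form: [x, y, z, spin, jaw, x, y, z, spin, jaw, ...]. A call has 1 to 12 rows; each row shifts and turns the commanded pose from where the row before left it; what a row does not reach is not made up. A row lasts 1/10 s, in which the tool goes at most 50 mm and 8.59 degrees, less where a joint would pass 70% of its speed; a pose out of reach is approached as far as the arm can. A call is refused whole if a number of a shift passes 50 or a number of a turn 0.15, either way. A call with a gripper value outside its range is refused whole. The fingers move at their own pace and stop on an object; "squeeze" is the grip in N (left out, the last holds). Time passes only in rows, so rows that do not move let the fingers close. It gives the time, the measured TCP pose, the force and the opening at its end, in the units of the state.
- bot.get_obs(): the state, without advancing time (a new reading comes with each control period).
- bot.read_camera(name): name is "scene" or "top" or "wrist"; returns (picture, depth): 400x640x3 uint8, red, green, blue; 400x640 float32, m along the optical axis (not along the pixel's ray), 0 where there is no reading.
- bot.camera_info(name): a dict with "camera_matrix" (3x3 intrinsics, pixels), "rvec" (rotation vector, rad) and "tvec" (3), from world to camera coordinates, as OpenCV has them. Camera axes: x right, y down, z forward; pixel columns grow to the right and rows downward; lengths in m; the calibration is good to about 2 mm. A picture is of the moment at which its call begins: read the wrist's pose just before it. camera_info takes no time and is no camera call; for the wrist camera it gives the pose at the moment of the call.
- bot.hand_in(): hands the job in, once; it reports no verdict.
Trained networks look in the newest picture that a camera, given by its name, has taken for a name from the list of things; names that differ only in an ending like _2 or _b are one class to them, and where a whole thing is asked for, a point or a joint stands for the part that bears it (a point fixed in the world has none). Each returns a list of dicts, best first, with "score" (0 to 1); they miss things now and then, are a little off and sometimes report something else, mostly with a low value. They report only what shows in the picture. A call takes as long as a camera call.
- bot.recognise(camera, label): "at" ([x, y, z] in m, in world coordinates, good to about 4 mm: the middle of the surface that is visible of it).
- bot.regions_of(camera, label): "pixels" (400x640 bool, what is visible of it).
The state is a dict: "t": time; "q": joint angles; "joint_vel": joint speeds; "joint_torque": joint torques, N m; "eef_pos": TCP position; "tool_rot": TCP orientation; "contact_force": force on the tool from outside, world axes, zero at the start; "torque": the same for the moment, N m; "gripper_width": opening from 0.0 (shut) to 1.0 (fully open).
Only numpy, scipy, OpenCV 4.12 (cv2) and the standard library are available. Lean on these libraries where they do the work, as an engineer would, in place of code of your own. Each camera call takes 0.05 s, during which the arm holds its last target.

## Working session

There is one attempt and no reset: what is moved stays moved. The work goes in short steps, Python scripts to look and compute and a tool call to move; the robot and the scene stay as the last step left them, time stands still between calls to the robot, and variables do not carry over. Pictures are saved under pics/ and viewed, and the job is handed in when it is done.

Besides the shell and the picture viewer there is one more tool, called as name(argument=value, ...) on one line, values as JSON. step_arm: Moves the arm, as the interface text tells. Its arguments: {"type":"object","properties":{"rows":{"type":"array"},"squeeze":{"type":"number"}},"required":["rows"]}

```bash
mkdir -p pics; ls
cat > h.py <<'E'
import numpy as np,cv2
from station import bot
def P(name):
    i=bot.camera_info(name);K=np.array(i["camera_matrix"]);R=cv2.Rodrigues(np.array(i["rvec"],float))[0];t=np.array(i["tvec"],float).ravel()
    return K,R,t
def unproj(name,d):
    K,R,t=P(name);v,u=np.mgrid[:400,:640]
    c=np.stack([(u-K[0,2])/K[0,0]*d,(v-K[1,2])/K[1,1]*d,d],-1)
    return (c-t)@R
def save(n,im): cv2.imwrite("pics/"+n,im[:,:,::-1])
E
python3 - <<'E'
from h import *
o=bot.get_obs();print(o)
for c in("scene","top","wrist"):
    im,d=bot.read_camera(c);save(c+"0.png",im);np.save(c+"0.npy",unproj(c,d));K,R,t=P(c);print(c,-R.T@t)
for c in("scene","top"):
  for l in("case","wide_divider","wide_divider_tab","narrow_divider_tab","narrow_divider","comb","steel_tray","clipper","cup","jar"):
    print(c,l,[(np.round(r["at"],3),round(r["score"],2)) for r in bot.recognise(c,l)][:2])
print(bot.get_obs()["t"])
E
```

```text
pics
{'t': 0.0, 'q': array([-1.44614494,  0.47780791,  0.02235701,  1.55648023, -0.01147545,
        1.1092901 , -0.08315227]), 'joint_vel': array([ 0.00041233,  0.0006659 , -0.00068607, -0.00088658,  0.00168035,
        0.00060168,  0.00060047]), 'joint_torque': array([ 1.16585703e-03, -5.96456087e+01,  1.60751615e+00, -2.81200129e+01,
        1.24338051e-02,  9.18196019e-03,  1.05726917e-05]), 'eef_pos': array([0.15558637, 0.65620288, 0.23030868]), 'tool_rot': array([-2.36334263e-05,  1.16130704e-01,  9.93233506e-01, -9.28293507e-04]), 'contact_force': array([-0.16522785, -0.90796268,  0.75579691]), 'torque': array([-0.02298188, -0.00830563,  0.01455454]), 'gripper_width': 0.9969754699553984}
scene [1.3809205  0.56999043 0.77264519]
top [0.32216739 0.02483419 1.7840771 ]
wrist [0.07974916 0.67632978 0.37400795]
scene case [(array([ 0.59 , -0.014,  0.044]), 0.79), (array([0.584, 0.513, 0.   ]), 0.72)]
scene wide_divider [(array([0.529, 0.012, 0.087]), 0.73)]
scene wide_divider_tab [(array([0.527, 0.012, 0.083]), 0.8), (array([ 0.672, -0.415,  0.05 ]), 0.29)]
scene narrow_divider_tab
[... 335 characters left out ...]
412,  0.05 ]), 0.34)]
scene jar [(array([ 0.672, -0.411,  0.05 ]), 0.83)]
top case [(array([ 0.556, -0.033,  0.065]), 0.68)]
top wide_divider [(array([0.518, 0.01 , 0.086]), 0.67)]
top wide_divider_tab [(array([0.522, 0.011, 0.086]), 0.84)]
top narrow_divider_tab [(array([0.63 , 0.025, 0.084]), 0.56)]
top narrow_divider [(array([0.64 , 0.022, 0.085]), 0.57)]
top comb [(array([ 0.554, -0.031,  0.065]), 0.69), (array([ 0.58 , -0.086,  0.007]), 0.61)]
top steel_tray [(array([0.57 , 0.516, 0.005]), 0.89)]
top clipper [(array([0.581, 0.481, 0.037]), 0.86)]
top cup [(array([ 0.444, -0.454,  0.042]), 0.56), (array([0.638, 0.022, 0.084]), 0.33)]
top jar [(array([ 0.654, -0.42 ,  0.074]), 0.68)]
1.15
```

View pics/scene0.png

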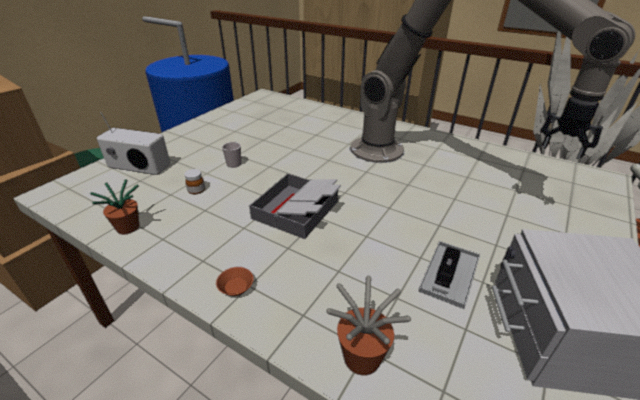

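View pics/top0.png

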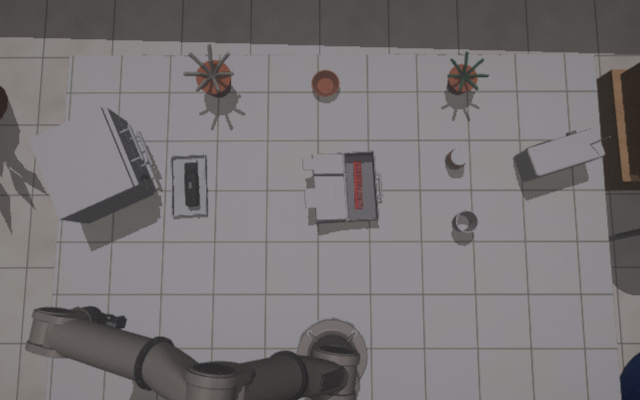

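Run:
```python
from h import *
def line(p): 
    c=p.mean(0);u,s,v=np.linalg.svd(p-c);return c,v,s/np.sqrt(len(p))
for c in("scene","top"):
  X=np.load(c+"0.npy")
  for l in("wide_divider","narrow_divider"):
    r=bot.regions_of(c,l)[0];m=r["pixels"]; m=cv2.erode(m.astype(np.uint8),np.ones((3,3)))>0
    p=X[m];p=p[np.isfinite(p).all(1)&(p[:,2]>.03)&(p[:,2]<.2)]
    k=np.median(p,0); C,v,s=line(p)
    n=v[2]*np.sign(v[2][2]);print(c,l,m.sum(),C.round(4),"n",n.round(4),s.round(4), "tilt",np.arccos(n[2]).round(3))
    h,_=cv2.convexHull(p[:,:2].astype(np.float32)),0
    rect=cv2.minAreaRect(p[:,:2].astype(np.float32));print(rect)
    q=(p-C); print("min/max xyz",p.min(0).round(3),p.max(0).round(3))
    # edge along y slices
    for y in np.arange(-.08,.12,.02):
        a=p[abs(p[:,1]-y)<.004]
        if len(a)>5: print(round(y,2),a[:,0].min().round(3),a[:,0].max().round(3),np.median(a[:,2]).round(4))
print(bot.get_obs()["t"])
```

```text
scene wide_divider 583 [0.5237 0.0163 0.0841] n [ 0.0183 -0.3128  0.9496] [0.0382 0.0346 0.001 ] tilt 0.319
((0.5221801996231079, 0.02216291055083275), (0.13981510698795319, 0.1275690495967865), 3.0450379848480225)
min/max xyz [ 0.452 -0.045  0.063] [0.594 0.087 0.109]
-0.04 0.456 0.561 0.0662
-0.02 0.455 0.589 0.0723
0.0 0.455 0.591 0.0786
0.02 0.458 0.591 0.0853
0.04 0.454 0.589 0.092
0.06 0.489 0.56 0.0989
0.08 0.502 0.547 0.1046
scene narrow_divider 367 [0.6361 0.0263 0.0845] n [ 0.0163 -0.3007  0.9536] [0.039  0.017  0.0011] tilt 0.306
((0.6358709931373596, 0.0287666954100132), (0.06398284435272217, 0.13503828644752502), 2.046666145324707)
min/max xyz [ 0.604 -0.039  0.062] [0.67  0.096 0.108]
-0.02 0.606 0.67 0.0695
0.0 0.61 0.667 0.076
0.02 0.611 0.665 0.0828
0.04 0.604 0.666 0.0888
0.06 0.604 0.661 0.0949
0.08 0.613 0.645 0.1012
top wide_divider 1459 [0.5182 0.0096 0.0839] n [ 0.0248 -0.3131  0.9494] [0.0381 0.0371 0.0039] tilt 0.32
((0.5175207853317261, 0.016302872449159622), (0.14052104949951172, 0.13413047790527344), 3.3811609745025635)
min/max xyz [ 0.446 -0.052  0.053] [0.589 0.084 0.117]
-0.04 0.454 0.589 0.0666
-0.02 0.454 0.589 0.0733
0.0 0.451 0.587 0.0808
0.02 0.449 0.587 0.087
0.04 0.446 0.586 0.0938
0.06 0.485 0.548 0.1017
0.08 0.488 0.544 0.1057
top narrow_divider 628 [0.6326 0.017  0.0833] n [ 0.0252 -0.3042  0.9523] [0.0369 0.0168 0.0038] tilt 0.31
((0.6320012807846069, 0.022739063948392868), (0.06264769285917282, 0.1339048445224762), 5.098161697387695)
min/max xyz [ 0.599 -0.043  0.057] [0.667 0.09  0.112]
-0.04 0.609 0.665 0.0656
-0.02 0.605 0.667 0.0714
0.0 0.607 0.664 0.0788
0.02 0.603 0.662 0.0848
0.04 0.599 0.662 0.0889
0.06 0.608 0.655 0.096
0.08 0.616 0.646 0.103
1.35
```

The top view shows the wide divider at about pixels (332,198) with its tab at (309,198), next to the narrow divider with its tab at (308,163). The lid with the red comb is on the right at (360,185). Both dividers tilt about 0.31 rad. The tool always points down, so I'll close the fingers, turn them side-on and follow the tab's arc.

step_arm(rows=[27,-38,0,-0.107,0,27,-38,0,-0.107,0,27,-38,0,-0.107,0,27,-38,0,-0.107,0,27,-38,0,-0.107,0,27,-38,0,-0.107,0,27,-38,0,-0.107,0,27,-38,0,-0.107,0,27,-38,0,-0.107,0,27,-38,0,-0.107,0,27,-38,0,-0.107,0,27,-38,0,-0.107,0])

```text
t: 2.55
eef_pos: [0.4806, 0.1993, 0.2317]
tool_rot: [-0.0, 0.689, 0.725, 0.001]
contact_force: [0.4, 0.0, 0.2]
gripper_width: 0.0
```

step_arm(rows=[20,-30,0,0,0,15,-20,0,0,0,0,0,0,0,0,0,0,0,0,0])

```text
t: 2.95
eef_pos: [0.5147, 0.1507, 0.2313]
tool_rot: [-0.0, 0.688, 0.726, 0.0]
contact_force: [-1.1, 0.5, -0.2]
gripper_width: 0.001
```

Run:
```python
from h import *
o=bot.get_obs();print(o["t"],o["eef_pos"],o["tool_rot"],o["contact_force"],o["gripper_width"])
im,d=bot.read_camera("wrist");save("w1.png",im);np.save("w1.npy",unproj("wrist",d))
for l in("wide_divider_tab","narrow_divider_tab"):print([(np.round(r["at"],3),r["score"]) for r in bot.recognise("wrist",l)][:2])
```

```text
2.95 [0.51472783 0.15074619 0.2313161 ] [-1.40733369e-04  6.88166973e-01  7.25552336e-01  6.94606919e-05] [-1.06336231  0.51150155 -0.15726217] 0.0014914437204433648
[(array([0.484, 0.047, 0.095]), 0.8)]
[(array([0.631, 0.061, 0.096]), 0.63)]
```

View pics/w1.png

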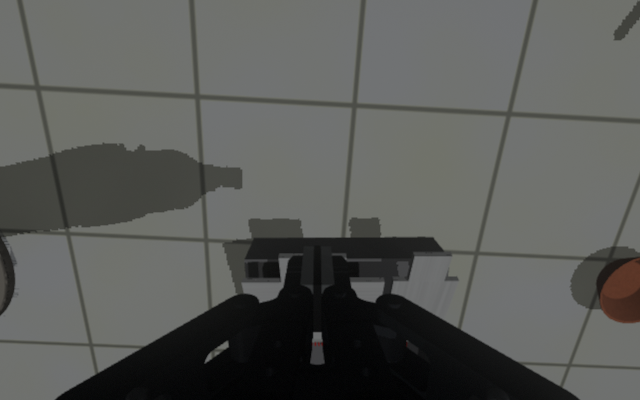

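The fingers hide the wide tab in the wrist view, at around pixel (318,260). The narrow divider shows at about (430,275). I'll check the tab's outer edge in the point clouds.

Run:
```python
from h import *
X=np.load("w1.npy").reshape(-1,3)
for c,X in(("wrist",X),("scene",np.load("scene0.npy").reshape(-1,3)),("top",np.load("top0.npy").reshape(-1,3))):
  m=(X[:,2]>.085)&(X[:,2]<.125)&(X[:,1]>-.05)&(X[:,1]<.13)
  for lo,hi in((.47,.482),(.485,.495),(.495,.51),(.51,.525),(.525,.535),(.535,.545),(.62,.64)):
    p=X[m&(X[:,0]>lo)&(X[:,0]<hi)]
    if len(p)>3:
      q=p[np.argsort(p[:,1])[-6:]];print(c,lo,hi,len(p),"ymax",np.round(q[:,1],3),"z",q[:,2].round(3))
```

```text
wrist 0.47 0.482 243 ymax [0.056 0.056 0.056 0.056 0.056 0.056] z [0.096 0.095 0.093 0.096 0.093 0.095]
wrist 0.485 0.495 176 ymax [0.09 0.09 0.09 0.09 0.09 0.09] z [0.103 0.104 0.104 0.104 0.106 0.104]
wrist 0.495 0.51 23 ymax [0.091 0.091 0.091 0.091 0.091 0.091] z [0.104 0.104 0.106 0.105 0.105 0.108]
wrist 0.525 0.535 6 ymax [0.092 0.092 0.092 0.093 0.093 0.093] z [0.105 0.106 0.106 0.105 0.104 0.105]
wrist 0.535 0.545 32 ymax [0.093 0.093 0.093 0.093 0.093 0.093] z [0.105 0.105 0.105 0.105 0.104 0.105]
wrist 0.62 0.64 1053 ymax [0.1 0.1 0.1 0.1 0.1 0.1] z [0.103 0.104 0.103 0.103 0.103 0.104]
scene 0.47 0.482 19 ymax [0.048 0.049 0.051 0.054 0.055 0.055] z [0.095 0.097 0.096 0.095 0.101 0.093]
scene 0.485 0.495 27 ymax [0.08  0.081 0.086 0.086 0.086 0.088] z [0.107 0.105 0.107 0.107 0.104 0.102]
scene 0.495 0.51 44 ymax [0.086 0.087 0.088 0.088 0.088 0.09 ] z [0.107 0.108 0.106 0.102 0.107 0.105]
scene 0.51 0.525 46 ymax [0.087 0.087 0.088 0.088 0.09  0.091] z [0.104 0.108 0.109 0.106 0.105 0.105]
scene 0.525 0.535 32 ymax [0.085 0.086 0.087 0.09  0.09  0.091] z [0.109 0.106 0.1
[... 239 characters left out ...]
482 45 ymax [0.044 0.048 0.048 0.048 0.048 0.051] z [0.098 0.1   0.098 0.098 0.095 0.099]
top 0.485 0.495 69 ymax [0.08  0.08  0.08  0.083 0.083 0.083] z [0.107 0.105 0.094 0.12  0.108 0.105]
top 0.495 0.51 100 ymax [0.08  0.08  0.083 0.083 0.083 0.083] z [0.106 0.106 0.11  0.109 0.107 0.106]
top 0.51 0.525 102 ymax [0.083 0.083 0.084 0.084 0.087 0.087] z [0.109 0.105 0.104 0.102 0.105 0.099]
top 0.525 0.535 69 ymax [0.083 0.084 0.084 0.087 0.087 0.087] z [0.107 0.102 0.102 0.108 0.101 0.099]
top 0.535 0.545 67 ymax [0.083 0.083 0.084 0.087 0.087 0.087] z [0.118 0.107 0.106 0.106 0.105 0.099]
top 0.62 0.64 127 ymax [0.09  0.09  0.09  0.09  0.094 0.094] z [0.111 0.107 0.105 0.103 0.103 0.099]
```

step_arm(rows=[0,0,-40,0,0,0,0,-40,0,0,0,0,-40,0,0,0,0,-30,0,0,0,0,0,0,0,0,0,0,0,0])

```text
t: 3.7
eef_pos: [0.5146, 0.1515, 0.0817]
tool_rot: [-0.0, 0.687, 0.726, -0.0]
contact_force: [0.9, -0.1, -0.5]
gripper_width: 0.002
```

step_arm(rows=[0,-20,0,0,0,0,-15,0,0,0,0,-7,0,0,0,0,0,0,0,0])

```text
t: 4.1
eef_pos: [0.5154, 0.1077, 0.0824]
tool_rot: [0.0, 0.689, 0.725, 0.001]
contact_force: [-0.5, -0.7, -0.0]
gripper_width: -0.002
```

step_arm(rows=[0,-2,0,0,0,0,-2,0,0,0])

```text
t: 4.3
eef_pos: [0.5148, 0.1056, 0.0815]
tool_rot: [-0.0, 0.687, 0.726, 0.0]
contact_force: [-0.8, 0.1, -0.0]
gripper_width: -0.001
```

step_arm(rows=[0,-2,0,0,0,0,0,0,0,0])

```text
t: 4.5
eef_pos: [0.5146, 0.1027, 0.0812]
tool_rot: [-0.0, 0.688, 0.726, -0.0]
contact_force: [-0.1, -0.6, 0.4]
gripper_width: -0.001
```

step_arm(rows=[0,-2,0,0,0,0,0,0,0,0])

```text
t: 4.7
eef_pos: [0.5147, 0.1006, 0.0812]
tool_rot: [-0.0, 0.688, 0.726, -0.0]
contact_force: [0.1, 0.2, 0.2]
gripper_width: 0.003
```

step_arm(rows=[0,-2,0,0,0,0,0,0,0,0])

```text
t: 4.9
eef_pos: [0.5147, 0.0995, 0.0813]
tool_rot: [-0.0, 0.688, 0.726, 0.0]
contact_force: [-0.2, 2.4, 0.3]
gripper_width: -0.0
```

Contact: +2.4 N in y at TCP y 0.0995. I'll compute the arc increments next.

Run:
```python
import numpy as np
a0=.315
def p(a):
    if a<=np.pi/2: h=22-4*(a-a0)/(np.pi/2-a0); return np.array([143*np.cos(a)+3*np.sin(a),143*np.sin(a)-3*np.cos(a)-h])
    r=125;return np.array([r*np.cos(a)+3*np.sin(a),r*np.sin(a)-3*np.cos(a)])
A=np.concatenate([np.linspace(a0,np.pi/2,25),np.linspace(np.pi/2,np.pi,29)[1:]])
c=0;prev=p(A[0]).round();
print("start",prev)
for i in range(1,len(A)):
    n=p(A[i]).round();print(i,round(A[i],2),n-prev,n);prev=n
```

```text
start [137.  19.]
1 0.37 [-2.  8.] [135.  27.]
2 0.42 [-3.  7.] [132.  34.]
3 0.47 [-3.  7.] [129.  41.]
4 0.52 [-4.  7.] [125.  48.]
5 0.58 [-3.  6.] [122.  54.]
6 0.63 [-5.  7.] [117.  61.]
7 0.68 [-4.  6.] [113.  67.]
8 0.73 [-5.  6.] [108.  73.]
9 0.79 [-5.  6.] [103.  79.]
10 0.84 [-5.  5.] [98. 84.]
11 0.89 [-6.  5.] [92. 89.]
12 0.94 [-6.  5.] [86. 94.]
13 1.0 [-6.  4.] [80. 98.]
14 1.05 [-6.  5.] [ 74. 103.]
15 1.1 [-6.  4.] [ 68. 107.]
16 1.15 [-7.  3.] [ 61. 110.]
17 1.2 [-7.  3.] [ 54. 113.]
18 1.26 [-7.  3.] [ 47. 116.]
19 1.31 [-7.  3.] [ 40. 119.]
20 1.36 [-7.  2.] [ 33. 121.]
21 1.41 [-8.  1.] [ 25. 122.]
22 1.47 [-7.  2.] [ 18. 124.]
23 1.52 [-8.  0.] [ 10. 124.]
24 1.57 [-7.  1.] [  3. 125.]
25 1.63 [-7.  0.] [ -4. 125.]
26 1.68 [-7.  0.] [-11. 125.]
27 1.74 [-7. -1.] [-18. 124.]
28 1.8 [-7. -1.] [-25. 123.]
29 1.85 [-7. -2.] [-32. 121.]
30 1.91 [-6. -2.] [-38. 119.]
31 1.96 [-7. -2.] [-45. 117.]
32 2.02 [-7. -3.] [-52. 114.]
33 2.08 [-6. -3.] [-58. 111.]
34 2.13 [-6. -4.] [-64. 107.]
35 2.19 [-6. -3.] [-70. 104.]
36 2.24 [-6. -4.] [-76. 100.]
37 2.3 [-5. -5.] [-81.  95.]
38 2.36 [-5. -4.] [-86.  91.]
39 2.41 [-5. -5.] [-91.  86.]
40 2.47 [-5. -6.] [-96.  80.]
41 2.52 [-4. -5.] [-100.   75.]
42 2.58 [-4. -6.] [-104.   69.]
43 2.64 [-4. -6.] [-108.   63.]
44 2.69 [-3. -6.] [-111.   57.]
45 2.75 [-3. -6.] [-114.   51.]
46 2.8 [-3. -7.] [-117.   44.]
47 2.86 [-2. -7.] [-119.   37.]
48 2.92 [-2. -6.] [-121.   31.]
49 2.97 [-2. -7.] [-123.   24.]
50 3.03 [-1. -7.] [-124.   17.]
51 3.09 [-1. -7.] [-125.   10.]
52 3.14 [ 0. -7.] [-125.    3.]
```

step_arm(rows=[0,-2,4,0,0,0,-1,4,0,0,0,-2,4,0,0,0,-1,3,0,0])

```text
t: 5.3
eef_pos: [0.515, 0.0936, 0.097]
tool_rot: [-0.0, 0.688, 0.726, 0.001]
contact_force: [0.1, 5.2, -0.3]
gripper_width: 0.002
```

```bash
cat > chk.py <<'E'
from h import *
import sys
n=sys.argv[1]
im,d=bot.read_camera("scene");save(n+".png",cv2.resize(im[150:260,210:400],None,fx=4,fy=4));X=unproj("scene",d)
for l in("wide_divider","narrow_divider"):
    r=bot.regions_of("scene",l)
    if not r: print(l,"none");continue
    m=cv2.erode(r[0]["pixels"].astype(np.uint8),np.ones((3,3)))>0
    p=X[m];p=p[(p[:,2]>.03)&(abs(p[:,1])<.25)]
    c=np.median(p,0);p=p[np.linalg.norm(p-c,axis=1)<.15]
    for _ in range(4):
        c=p.mean(0);v=np.linalg.svd(p-c)[2][2];e=abs((p-c)@v)
        if e.max()<.004:break
        p=p[e<max(.004,np.percentile(e,90))]
    v=v*np.sign(v[2]);print(l,round(r[0]["score"],2),m.sum(),"c",c.round(3),"n",v.round(3),"ang",np.arctan2(-v[1],v[2]).round(3))
print(bot.get_obs()["t"])
E
python3 chk.py s2
```

```text
wide_divider 0.84 407 c [0.534 0.01  0.09 ] n [ 0.027 -0.42   0.907] ang 0.434
narrow_divider 0.8 341 c [0.636 0.026 0.085] n [ 0.02  -0.302  0.953] ang 0.307
5.45
```

View pics/s2.png

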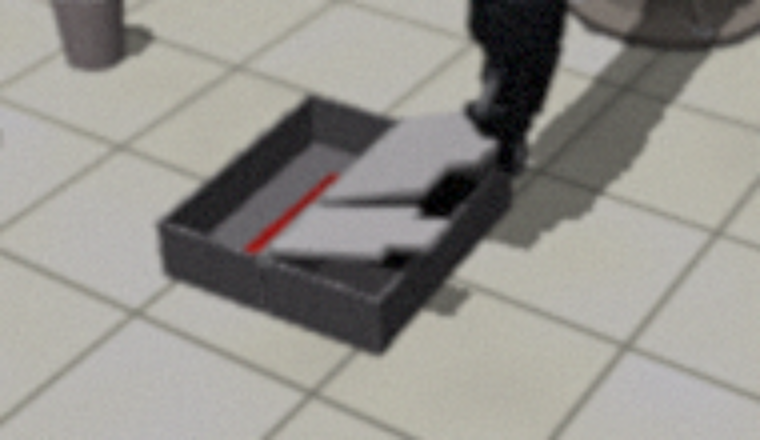

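In the crop, the wide divider has risen with the finger at its tab (about 490,135) and the narrow one has not moved. The fitted angles are 0.43 and 0.307 rad. Continuing along the arc.

step_arm(rows=[0,-2,6,0,0,0,-4,7,0,0,1,-3,6,0,0,0,-5,7,0,0,0,-4,6,0,0,0,-5,6,0,0,1,-5,6,0,0,0,-5,5,0,0])

```text
t: 6.25
eef_pos: [0.5166, 0.0587, 0.1457]
tool_rot: [0.0, 0.688, 0.726, -0.0]
contact_force: [1.5, 0.9, -0.4]
gripper_width: -0.001
```

step_arm(rows=[0,-6,5,0,0,1,-6,5,0,0,0,-6,4,0,0,0,-6,5,0,0,1,-6,4,0,0])

```text
t: 6.75
eef_pos: [0.5182, 0.0291, 0.1685]
tool_rot: [-0.0, 0.688, 0.726, -0.0]
contact_force: [-0.6, 0.6, -1.3]
gripper_width: 0.001
```

```bash
python3 chk.py s3
```

```text
wide_divider none
narrow_divider 0.65 321 c [0.637 0.023 0.084] n [ 0.019 -0.303  0.953] ang 0.308
6.9
```

View pics/s3.png

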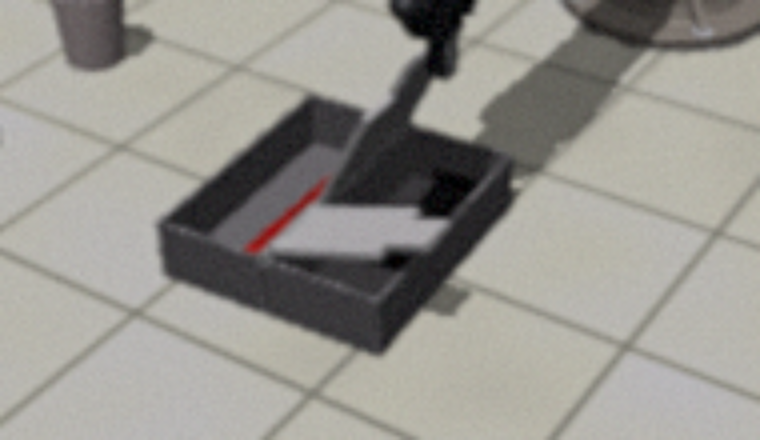

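The wide divider is now steep, at about 1.1 rad, with its tab against the fingers at (425,70). Now over the top.

step_arm(rows=[0,-7,3,0,0,1,-7,3,0,0,0,-7,3,0,0,0,-7,3,0,0,1,-7,2,0,0,0,-8,1,0,0,0,-7,2,0,0,1,-8,0,0,0,0,-7,1,0,0,0,-7,0,0,0,1,-7,0,0,0,0,-7,-1,0,0])

```text
t: 8.1
eef_pos: [0.5228, -0.0568, 0.1853]
tool_rot: [0.0, 0.688, 0.726, 0.0]
contact_force: [0.4, 2.0, 0.1]
gripper_width: -0.001
```

```bash
python3 chk.py s4
```

```text
wide_divider 0.75 705 c [ 0.53  -0.054  0.122] n [-0.058  0.982  0.177] ang -1.392
narrow_divider 0.83 338 c [0.636 0.027 0.085] n [ 0.016 -0.305  0.952] ang 0.31
8.25
```

View pics/s4.png

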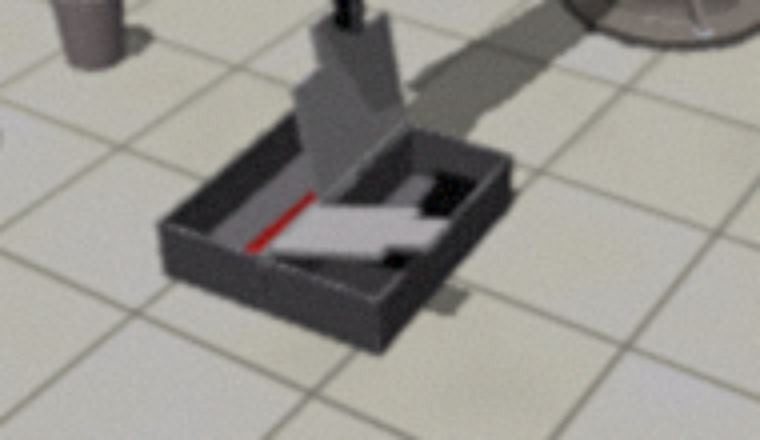

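The wide divider is past upright. The fit gives 1.749 rad against 1.74 planned, and the fingers are behind its tab at (348,15). Continuing.

step_arm(rows=[0,-7,-1,0,0,1,-7,-2,0,0,0,-6,-2,0,0,0,-7,-2,0,0,1,-7,-3,0,0,0,-6,-3,0,0,0,-6,-4,0,0,1,-6,-3,0,0,0,-6,-4,0,0,0,-5,-5,0,0,1,-5,-4,0,0,0,-5,-5,0,0])

```text
t: 9.45
eef_pos: [0.5268, -0.1296, 0.1469]
tool_rot: [0.0, 0.688, 0.726, -0.0]
contact_force: [0.9, 1.0, -0.1]
gripper_width: 0.001
```

```bash
python3 chk.py s5
```

```text
wide_divider 0.56 910 c [ 0.531 -0.088  0.102] n [-0.041  0.673  0.739] ang -0.738
narrow_divider 0.67 343 c [0.637 0.025 0.084] n [ 0.02  -0.304  0.953] ang 0.309
9.6
```

View pics/s5.png

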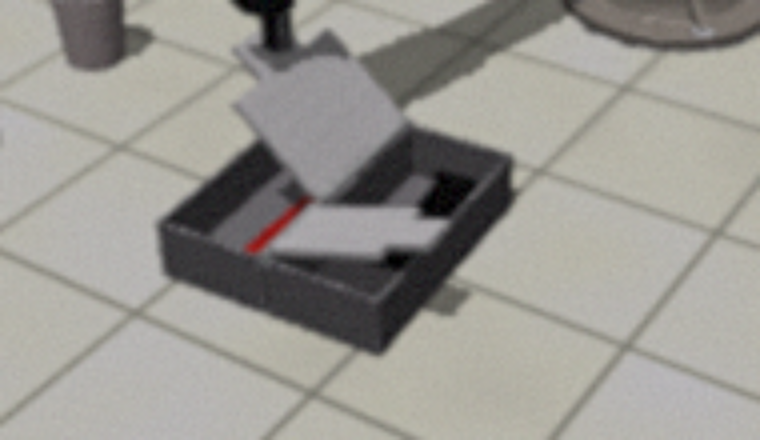

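step_arm(rows=[0,-5,-6,0,0,1,-4,-5,0,0,0,-4,-6,0,0,0,-4,-6,0,0,0,-3,-6,0,0,0,-3,-6,0,0,1,-3,-7,0,0,0,-2,-7,0,0,0,-2,-6,0,0,0,-2,-7,0,0,0,-1,-4,0,0,0,0,0,0,0])

```text
t: 10.8
eef_pos: [0.5282, -0.1623, 0.0806]
tool_rot: [-0.0, 0.688, 0.726, -0.0]
contact_force: [-0.8, -0.1, 0.1]
gripper_width: -0.001
```

step_arm(rows=[0,-1,-4,0,0,0,0,-3,0,0,0,0,-3,0,0,0,0,0,0,0])

```text
t: 11.2
eef_pos: [0.5285, -0.1631, 0.0709]
tool_rot: [-0.0, 0.688, 0.726, -0.0]
contact_force: [-0.3, 0.3, -0.3]
gripper_width: 0.003
```

```bash
python3 chk.py s6
```

```text
wide_divider 0.93 676 c [ 0.533 -0.1    0.066] n [-0.006  0.048  0.999] ang -0.048
narrow_divider 0.72 340 c [0.637 0.026 0.085] n [ 0.017 -0.304  0.953] ang 0.309
11.35
```

step_arm(rows=[0,0,-2,0,0,0,0,-2,0,0,0,0,0,0,0])

```text
t: 11.65
eef_pos: [0.5286, -0.1631, 0.067]
tool_rot: [-0.0, 0.688, 0.726, -0.0]
contact_force: [-0.6, 0.1, 0.1]
gripper_width: 0.0
```

step_arm(rows=[0,0,-2,0,0,0,0,0,0,0])

```text
t: 11.85
eef_pos: [0.5286, -0.1631, 0.0651]
tool_rot: [-0.0, 0.688, 0.726, -0.0]
contact_force: [0.1, -0.3, -0.6]
gripper_width: 0.004
```

step_arm(rows=[0,0,-1,0,0,0,0,0,0,0])

```text
t: 12.05
eef_pos: [0.5287, -0.1631, 0.0642]
tool_rot: [-0.0, 0.688, 0.726, -0.0]
contact_force: [-0.3, 0.8, 0.9]
gripper_width: -0.001
```

step_arm(rows=[0,0,-1,0,0,0,0,0,0,0])

```text
t: 12.25
eef_pos: [0.5288, -0.1632, 0.064]
tool_rot: [-0.0, 0.688, 0.726, 0.0]
contact_force: [-2.7, 0.7, 7.5]
gripper_width: -0.001
```

```bash
python3 chk.py s7
```

```text
wide_divider 0.87 705 c [ 0.533 -0.101  0.063] n [-0.001 -0.001  1.   ] ang 0.001
narrow_divider 0.64 325 c [0.637 0.024 0.084] n [ 0.017 -0.301  0.954] ang 0.306
12.4
```

View pics/s7.png

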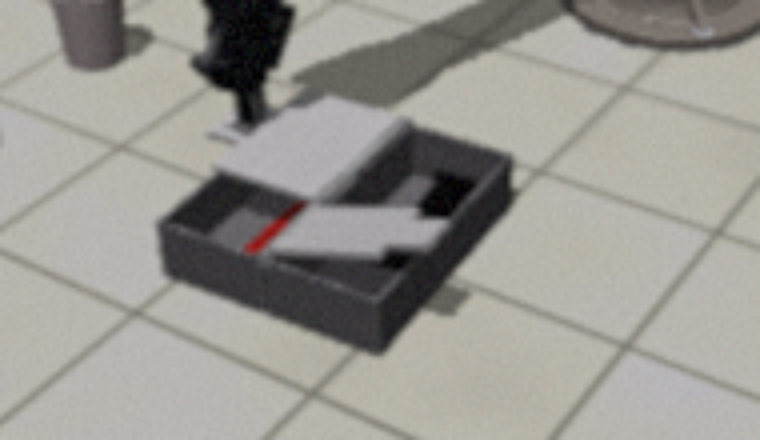

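The stop is reached: the plate is flat within 0.001 rad and the tip feels 7.5 N upward. Retreating straight up.

step_arm(rows=[0,0,5,0,0,0,0,20,0,0,0,0,40,0,0,0,0,45,0,0,0,0,45,0,0,0,0,0,0,0,0,0,0,0,0])

```text
t: 13.1
eef_pos: [0.5293, -0.1632, 0.2193]
tool_rot: [0.001, 0.688, 0.726, 0.001]
contact_force: [0.4, 1.3, -0.9]
gripper_width: -0.0
```

```bash
python3 chk.py s8
python3 - <<'E'
from h import *
im,d=bot.read_camera("top");save("t8.png",im)
for l in("comb","steel_tray","clipper","cup","jar","guard_a"):
    print(l,[(np.round(r["at"],3),round(r["score"],2)) for r in bot.recognise("top",l)][:2])
E
```

```text
wide_divider 0.71 742 c [ 0.531 -0.104  0.063] n [-0.003 -0.002  1.   ] ang 0.002
narrow_divider 0.93 337 c [0.636 0.027 0.085] n [ 0.017 -0.304  0.953] ang 0.308
13.25
comb []
steel_tray [(array([0.571, 0.512, 0.005]), 0.74)]
clipper [(array([0.579, 0.483, 0.035]), 0.96)]
cup [(array([ 0.445, -0.454,  0.042]), 0.67), (array([0.484, 0.012, 0.008]), 0.66)]
jar [(array([ 0.655, -0.419,  0.074]), 0.59), (array([0.567, 0.516, 0.002]), 0.36)]
guard_a [(array([0.486, 0.011, 0.008]), 0.55)]
```

View pics/s8.png

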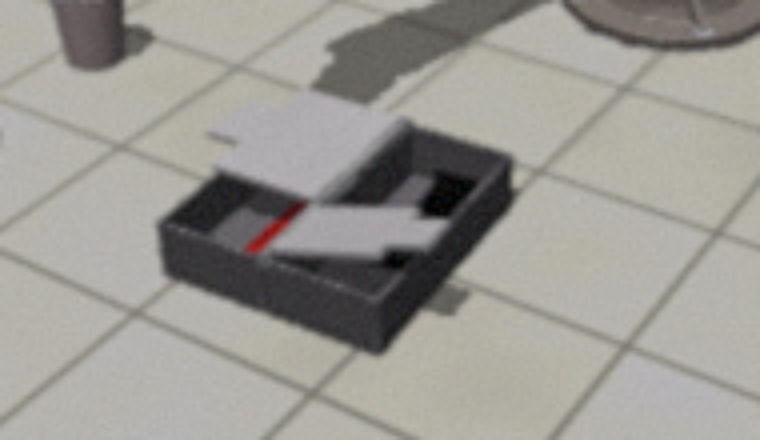

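The wide divider lies flat over the lid, with its tab at (230,132) past the far wall. The narrow divider is unchanged and the gripper is clear.

```bash
python3 -c "
from station import bot
print(bot.hand_in())"
```

```text
the job is handed in; nothing more can be done
None
```

The wide divider now lies flat on the case's other half, and the job is handed in. I pushed its tab with the closed fingers up and over the spine, pressed it down to its stop, then lifted clear. Nothing was pinched, and the robot's clock read about 13 s at the last check.

Last checks after backing off:
- **Wide divider:** flat to within about 0.002 rad in the fit to the scene camera.
- **Narrow divider:** still at 0.308 rad, compared with 0.306 at the start.
- **Around the case:** the steel tray, clipper, cup and jar read within 4 mm of where they were, which is the detector's accuracy.
- **Forces:** the highest reading was about 8 N, when the divider met its stop.

- **Fingertip position:** because the tool always points straight down, the fingertip pushed on the tab's lower outer corner at first, not flat underneath it.
- **Not confirmed:** the detector no longer found the comb from above, because the divider now covers most of it; its visible part looks unmoved. I had no "before" position for the guards, so I could not compare them; nothing touched them.

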